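# Index a stone colonnette in its V cradle

### The arm

A 7-joint arm with a two-finger parallel gripper is mounted at the origin on a cart in front of the work surface, level with it; the furniture and walls round the work are solid. World frame = base frame: x ahead of the robot, y to its left, z up, the work surface at z = 0. Lengths are in m, angles in rad, forces in N, time in s.
With the tool pointing down it reaches from about 0.35 to 0.9 m from the base axis. Payload 8.1 kg.
Tool frame: the origin (TCP) lies midway between the tips of the shut fingers; the grasp point (between the pads) lies arm.grasp_offset behind it (arm.grasp_offset is the distance from the TCP to the grasp point, in m); z points along the fingers, y is the line along which they close (so a half turn about z gives the same grasp; the last joint's range is limited). The gripper opens to 92 mm and grips with 3 to 60 N. Pads are 19 mm wide; open, the fingers measure 130 mm over their backs; the gripper's body (75 mm by 190 mm) begins 47 mm behind the grasp point.
Start: joints at [-1.33, 0.434, 0.025, 1.573, -0.012, 1.134, -0.075], TCP at [0.211, 0.588, 0.227] pointing down, gripper open.
Joint ranges: [-2.62, 2.62], [-0.44, 2.09], [-1.27, 1.32], [0.08, 2.57], [-1.32, 4.46], [0.12, 2], [-2.74, 2.74]. Speed limits (rad/s): [2.22, 2.22, 3.01, 3.01, 3.14, 3.14, 3.14].

### API

Orientations are given as a rotation vector (axis times angle).
In Python, from cell import observe, imaging, arm gives the robot as it stands.
- The arm moves only by the tool apply_moves, never from a script. Its argument "commands" is a list of rows, each a list of 5 numbers: the opening in per cent of the stroke, from 0 (shut) to 100 (fully open), then the shift along the world's x, y, z in units of 0.06 m (1.0 is 0.06 m), then the turn about the world's z in units of 0.5 rad (1.0 is 0.5 rad). A call has 1 to 12 rows; each row shifts and turns the commanded pose from where the row before left it; what a row does not reach is not made up. A row lasts 1/8 s, in which the tool goes at most 62.5 mm and 10.7 degrees, less where a joint would pass 70% of its speed; a pose out of reach is approached as far as the arm can. A call with a number of a shift or a turn outside -1 to 1 is refused whole. A call with a gripper value outside its range is refused whole. The fingers move at their own pace and stop on an object; "newtons" is the grip in N (left out, the last holds). Time passes only in rows, so rows that do not move let the fingers close. It gives the time, the measured TCP pose, the force, the opening and the grip force at its end, in the units of the state.
- observe(): the state, without advancing time (a new reading comes with each control period).
- imaging.get_image(name): name is "side" or "top" or "wrist"; returns (picture, depth): 480x640x3 uint8, red, green, blue; 480x640 float32, m along the optical axis (not along the pixel's ray), 0 where there is no reading.
- imaging.camera_params(name): a dict with "camera_matrix" (3x3 intrinsics, pixels), "origin" and "rotation" of the camera in the world; the wrist camera has in their place "tool_from_camera" (4x4, takes a point from camera to tool coordinates, whose origin is the TCP and whose axes are the flange's). Camera axes: x right, y up, looking along -z (the intrinsics and any distortion apply to the point x, -y, -z); pixel columns grow to the right and rows downward; lengths in m; the calibration is good to about 2 mm. A picture is of the moment at which its call begins: read the wrist's pose just before it. camera_params takes no time and is no camera call.
- arm.sign_off(): hands the job in; it is judged then, once.
The state is a dict: "clock": time; "joints": joint angles; "dq": joint speeds; "joint_efforts": joint torques, N m; "position": TCP position; "ee_rot": TCP orientation; "force": force on the tool from outside, world axes, zero at the start; "ft_torque": the same for the moment, N m; "width": opening from 0.0 (shut) to 1.0 (fully open); "gripper_force": force on a finger pad.
Only numpy, scipy, OpenCV 4.12 (cv2) and the standard library are available. Lean on these libraries where they do the work, as an engineer would, in place of code of your own. Each camera call takes 0.05 s, during which the arm holds its last target. There are 200 camera calls.

### The job

Roll the stone colonnette round in its V cradle by pushing gently on its turning bars until the drop catch falls by itself into the notch of the index disc; stop there, do not force it against the catch, lift the stone out of the V or touch the catch. Then swing the hold-down arm over until its pad lies on the stone. Leave the oil can, cup wheel and chisel where they are.

Things in the scene. Friction and masses are not known exactly. Their poses are not given: they have to be found in the camera images.
- cradle: wooden V cradle on the bench, board 200 x 205 x 22 mm; origin: centre of its underside (z = 0). Its y runs along the V groove from the steel disc to the wooden end stop, x across it from the robot's side to the posts of catch and hold-down, z up. 'Cradle' below means mm (x, y, z) in this frame. Two saddles at y = -66 and 66 have 80 degree V grooves lined with slippery nylon
- column_mid (a point): middle of the grey turned stone colonnette (64 mm diameter, 168 mm long, two raised beads), on its axis. It lies loose in the V grooves along cradle y, its axis 100 mm above the bench: cradle (0, 0, 100). About 1 kg with its head; it slides round in the V at a push of 2 to 4 N on a bar's end, and can be heaved out by a hard sideways push
- notch (a point): the notch (14 mm wide, 13 mm deep, the only one) in the rim of the steel index disc on the end of the stone; the point lies 42 mm from the stone's axis at cradle y = -88. The disc is 96 mm in diameter, 12 mm thick. Disc, hub and turning bars are one head, clamped to the stone and turning with it; it starts at any angle with the notch not up
- bar_hub (a point): point on the stone's axis in the plane of the four turning bars, cradle (0, -138, 100). The bars are steel rods 10 mm thick with 15 mm ball ends, standing out from a hub of 18 mm radius to 83 mm from the axis, 90 degrees apart: 45 and 135 degrees either side of the notch as seen along the axis. The plane is 44 mm outside the disc's outer face, beyond the board's edge
- catch (a joint): drop catch: steel finger on a post behind the disc (hinge at cradle (72, -88, 147)) pointing to the robot's side; its 9 mm wide nose rides by its own weight on top of the disc's rim, straight above the stone's axis. In rad: about 0.16 while riding on the rim, 0 when dropped fully into the notch (notch then straight up); the head then turns no further either way
- hold_down (a joint): hold-down: flat steel arm (20 mm wide, 10 mm thick) on a bracket behind the stone, hinge at cradle (78, 18, 154), with a round rubber pad under it 78 mm from the hinge and a black 26 mm ball on its end, 133 mm from the hinge. In rad: 0 = level, pointing to the robot's side, pad on the stone; 1.57 = upright. It starts near upright; the stiff hinge stays where left (about 3 N at the ball moves it)
- oil_can_mid (a point): red drip oil can, a bystander, standing on the bench beyond the end-stop end of the cradle, body 62 mm in diameter, 165 mm high with its spout; the point lies on its axis 50 mm up
- cup_wheel_mid (a point): grey cup grinding wheel, a bystander, 98 mm in diameter, 22 mm high, lying on the bench; the point is at its centre, 11 mm up
- claw_chisel_mid (a point): dark steel claw chisel, a bystander, 191 mm long, 36 mm wide, 21 mm high, lying on the bench on the robot's side of the cradle; the point is at its middle, 10 mm up

How it is judged:
On the way, in this order (a step that is already met when the one before it is completed fails the run):
1. the catch has dropped fully into the notch, the hold-down still up (value of joint catch below 0.03 rad and value of joint hold_down above 0.7 rad), for 0.2 s.
2. the hold-down lies on the stone (value of joint hold_down below 0.05 rad), for 0.2 s.
At the end, for the whole second after the job is handed in: the catch is fully down in the notch (below 0.03 rad), the pad of the hold-down lies on the stone (hold-down below 0.05 rad), the stone rests down in the V (its axis 95 to 105 mm above the bench) and is still (value of joint catch below 0.03 rad and value of joint hold_down below 0.05 rad and z of column_mid in the frame of cradle between 0.095 and 0.105 m and linear speed of column below 0.01 m/s); the robot touches nothing.
It fails at once if the gripper presses on the catch (over 1.5 N) (contact force between the fingers and catch above 1.5 N).
It fails at once if the stone is heaved up out of the V (its middle more than 10 mm above its seat) (z of column_mid in the frame of cradle above 0.11 m).
It fails at once if the oil can, the cup wheel or the chisel is moved by more than 30 mm (distance of any of oil_can_mid, cup_wheel_mid, claw_chisel_mid from where it was at the start of the episode above 0.03 m).
It fails at once if the head is forced against the catch (over 40 N) (contact force between column and catch above 40 N).
It also fails if it takes over 58 s, if anything falls off the work surface, if the arm or the gripper's body presses on something with over 40 N, if the wrist force passes 120 N, or if a joint passes its speed limit or range.

## Working session

There is one attempt and no reset: what is moved stays moved. The work goes in short steps, Python scripts to look and compute and a tool call to move; the robot and the scene stay as the last step left them, time stands still between calls to the robot, and variables do not carry over. Pictures are saved under pics/ and viewed, at most 10 in all, crops included, and the job is handed in when it is done.

Besides the shell and the picture viewer there is one more tool, called after ">>>" as name([rows], argument=value, ...), one row to a line, values as JSON. apply_moves: Moves the arm, as the interface text tells. Its arguments: {"type":"object","properties":{"commands":{"type":"array"},"newtons":{"type":"number"}},"required":["commands"]}

```bash
mkdir -p pics; ls; python3 - <<'E'
from cell import observe, imaging, arm
import cv2,numpy as np
print(observe(), arm.grasp_offset)
for n in("side","top"):
    p,d=imaging.get_image(n); cv2.imwrite(f"pics/{n}0.png",p[:,:,::-1]); np.savez(f"{n}0.npz",p=p,d=d)
    print(n,imaging.camera_params(n),(d>0).mean())
E
```

```text
pics
{'clock': 0.0, 'joints': array([-1.32961086,  0.4352346 ,  0.02495227,  1.57409705, -0.01159344,
        1.13399473, -0.07509093]), 'dq': array([-2.42457466e-04,  2.66959357e-04,  2.59918490e-03,  2.52477650e-04,
       -4.34840460e-05, -1.10277567e-03,  3.30363314e-05]), 'joint_efforts': array([-2.25366225e-04, -6.67864251e+01,  9.84799415e-01, -3.14445949e+01,
       -6.05717185e-02,  4.30730078e-02,  2.20879710e-04]), 'position': array([0.21053043, 0.58792969, 0.22593754]), 'ee_rot': array([-5.37399564e-01, -3.09515355e+00,  2.48725067e-03]), 'force': array([-0.09230225, -0.10839725, -0.50245399]), 'ft_torque': array([ 0.03016879, -0.01303934, -0.02893231]), 'gripper_force': 0.0, 'width': 1.0005297712344154} 0.0188
side {'camera_matrix': array([[556.62843708,   0.        , 315.84119999],
       [  0.        , 556.62843708, 236.8213017 ],
       [  0.        ,   0.        ,   1.        ]]), 'origin': array([ 0.01077889, -0.71059542,  0.63703338]), 'rotation': array([ 1.03162451, -0.29205954, -0.4868786 ])} 0.9447330729166666
top {'camera_matrix': array([[467.42191329,   0.        , 326.05543315],
       [  0.        , 467.42191329, 242.18470741],
       [  0.        ,   0.        ,   1.        ]]), 'origin': array([0.36131642, 0.08813252, 1.03267231]), 'rotation': array([ 0.11927864, -0.13000198, -1.5388251 ])} 0.9958723958333333
```

View pics/side0.png

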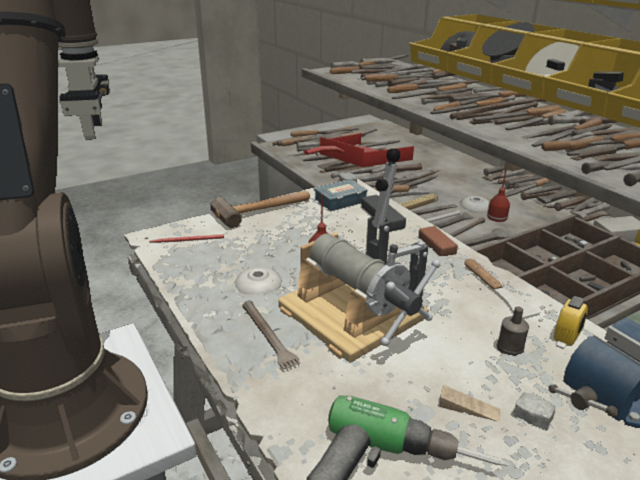

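View pics/top0.png

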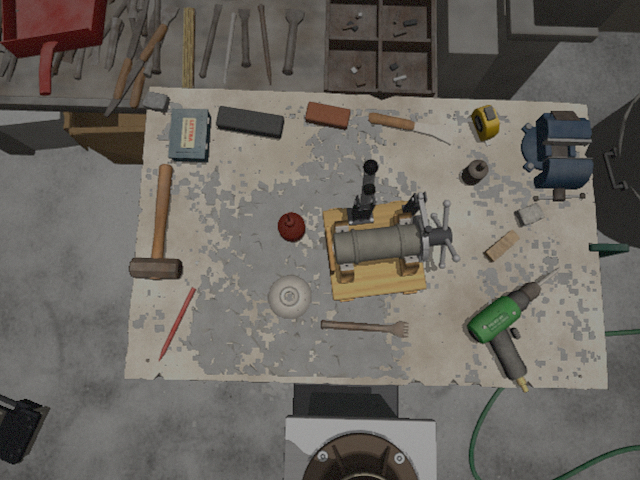

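The side view shows the disc and bars towards the camera at about (395,290) and the hold-down ball at (393,156). The top view shows the cradle at (375,250), the bars at (443,235), the ball at (370,167) and the chisel at (365,326). Next I get the cradle's pose from the wood mask and the head's angle from the depth.

```bash
cat > h.py <<'E'
import numpy as np,cv2
from scipy.spatial.transform import Rotation as R
from cell import observe, imaging, arm
def cloud(n,d):
    c=imaging.camera_params(n);K=c["camera_matrix"]
    v,u=np.mgrid[:480,:640]
    P=np.stack([(u-K[0,2])/K[0,0]*d,-(v-K[1,2])/K[1,1]*d,-d],-1)
    return P@R.from_rotvec(c["rotation"]).as_matrix().T+c["origin"]
def proj(n,X):
    c=imaging.camera_params(n);K=c["camera_matrix"]
    p=(np.atleast_2d(X)-c["origin"])@R.from_rotvec(c["rotation"]).as_matrix()
    return np.stack([K[0,2]-K[0,0]*p[:,0]/p[:,2],K[1,2]+K[1,1]*p[:,1]/p[:,2]],-1)
E
python3 - <<'E'
from h import *
z=np.load("top0.npz");p,d=z["p"],z["d"];P=cloud("top",d)
hsv=cv2.cvtColor(p,cv2.COLOR_RGB2HSV)
print("bench z",np.median(P[150:350,200:300,2]))
v,u=np.mgrid[:480,:640]
roi=(u>310)&(u<440)&(v>190)&(v<310)
m=roi&(hsv[...,0]>10)&(hsv[...,0]<28)&(hsv[...,1]>90)&(abs(P[...,2]-.022)<.012)
pts=P[m];print(m.sum(),np.median(pts[:,2]))
r=cv2.minAreaRect((pts[:,:2]*1000).astype(np.float32));print("board rect",r)
# stone top: grey points highest
b=roi&(P[...,2]>.12)&(P[...,2]<.136)&(u<400)&(u>335)&(v<262)&(v>225)
q=P[b];print("stone top",b.sum(),q.mean(0),np.polyfit(q[:,1],q[:,0],1))
# head/bars
for n,box in(("top",(415,190,470,280)),("side",(335,230,450,350))):
    zz=np.load(n+"0.npz");x0,y0,x1,y1=box
    c=zz["p"][y0:y1,x0:x1,::-1];cv2.imwrite(f"pics/{n}c.png",cv2.resize(c,None,fx=5,fy=5,interpolation=cv2.INTER_CUBIC))
E
```

```text
bench z 0.002641993138477794
3693 0.0218511026599868
board rect ((511.2484436035156, -20.719322204589844), (207.64202880859375, 202.92678833007812), 8.666644096374512)
stone top 1581 [0.50676769 0.00219271 0.12838976] [-0.14698511  0.50708999]
```

```bash
cat >> h.py <<'E'
TH=np.deg2rad(8.5);C0=np.array([.5108,-.0207,0])
RC=R.from_euler("z",TH).as_matrix()
def toc(P): return (P-C0)@RC*1000   # world -> cradle mm
def tow(c): return np.asarray(c,float)/1000@RC.T+C0
E
python3 - <<'E'
from h import *
for n in("top","side"):
    z=np.load(n+"0.npz");P=cloud(n,z["d"]);Q=toc(P)
    m=(abs(Q[...,1]+138)<9)&(np.hypot(Q[...,0],Q[...,2]-100)<95)&(np.hypot(Q[...,0],Q[...,2]-100)>28)&(Q[...,2]>12)&(z["d"]>0)
    q=Q[m];a=np.degrees(np.arctan2(q[:,2]-100,q[:,0]));r=np.hypot(q[:,0],q[:,2]-100)
    h,e=np.histogram(a,36,(-180,180));print(n,[(int(x),int(k)) for x,k in zip(e,h) if k], r.max())
    far=r>55
    # common angle mod 90
    for lo in range(-180,180,45):
        s=(a>=lo)&(a<lo+45)&far
        if s.sum()>4: print(lo,s.sum(),np.median(a[s]).round(1),np.percentile(r[s],98).round(1),np.median(q[s,1]).round(1))
    # disc region rim
    dm=(abs(Q[...,1]+88)<12)&(np.hypot(Q[...,0],Q[...,2]-100)<52)&(np.hypot(Q[...,0],Q[...,2]-100)>30)&(z["d"]>0)
    k=Q[dm];a=np.degrees(np.arctan2(k[:,2]-100,k[:,0]));r=np.hypot(k[:,0],k[:,2]-100)
    for lo in range(-180,180,15):
        s=(a>=lo)&(a<lo+15)
        if s.sum()>3: print("disc",lo,s.sum(),np.percentile(r[s],[50,90]).round(1),k[s,1].mean().round(1))
    hm=(Q[...,2]>170)&(abs(Q[...,1]-18)<60)&(abs(Q[...,0]-90)<80)&(z["d"]>0)
    print("holddown",hm.sum(),Q[hm].mean(0), Q[hm][Q[hm][:,2].argmax()])
    top=hm&(Q[...,2]>Q[hm][:,2].max()-30);print("ball",Q[top].mean(0))
print(proj("top",tow([[0,-138,100]])),proj("side",tow([[0,-138,100]])))
print("hub world",tow([0,-138,100]))
E
```

```text
top [(-150, 40), (-140, 67), (-50, 61), (-40, 22), (40, 126), (50, 18), (120, 61), (130, 65)] 84.59237230683279
-180 53 -139.0 78.5 -135.2
-135 5 -134.2 71.4 -132.1
-45 43 -41.5 78.9 -135.3
0 14 43.9 84.2 -132.1
45 71 47.5 84.0 -135.1
90 70 130.7 82.5 -134.8
135 6 135.6 82.2 -133.8
disc -180 26 [40.7 47.1] -80.7
disc -165 6 [37.3 44. ] -80.2
disc -30 4 [40.5 41.6] -79.9
disc -15 14 [41.8 46.7] -79.1
disc 0 11 [42.  47.8] -81.3
disc 15 17 [46.3 48.6] -82.8
disc 30 25 [46.7 48.5] -81.9
disc 45 33 [43.5 49.4] -81.4
disc 60 27 [45.7 49.4] -81.4
disc 75 30 [43.5 50.2] -80.8
disc 90 52 [46.1 48.8] -83.4
disc 105 56 [46.2 48.7] -84.3
disc 120 48 [46.3 48.6] -84.5
disc 135 40 [46.3 48. ] -84.4
disc 150 27 [45.8 48.1] -83.3
disc 165 13 [41.  47.5] -82.7
holddown 518 [ 90.81583823  21.15409547 254.9566496 ] [105.84974376  20.17044895 299.14942523]
ball [101.41250149  20.84224833 292.16772541]
side [(-150, 127), (-140, 106), (-60, 33), (-50, 68), (40, 144), (50, 69), (130, 145), (140, 21)] 86.53022446688726
-180 124 -139.9 83.8 -137.9
-90 43 -49.5 77.3 -139.2
-45 16 -43.5 74.7 -138.1
0 14 43.8 
[... 259 characters left out ...]
6.4] -90.9
disc -90 29 [39.7 45.8] -90.7
disc -75 6 [46.6 48.7] -89.5
disc -15 25 [38.6 45. ] -90.8
disc 0 27 [38.6 43.7] -90.5
disc 15 31 [38.9 43.9] -90.9
disc 30 29 [39.5 44.7] -90.8
disc 45 30 [38.5 45. ] -90.8
disc 60 45 [41.1 46.7] -89.7
disc 75 45 [42.3 47. ] -90.1
disc 90 74 [45.9 50.2] -88.6
disc 105 72 [46.1 48.9] -88.1
disc 120 85 [46.1 49.3] -88.4
disc 135 86 [47.1 50. ] -87.9
disc 150 81 [47.3 50. ] -88.1
disc 165 52 [45.1 50. ] -88.3
holddown 849 [ 86.06239362  16.95122028 236.27893525] [101.88231814  18.63483698 296.55765537]
ball [ 95.79518757  15.96573719 283.4934492 ]
[[444.98839034 235.91602177]] [[411.93694333 301.89624782]]
hub world [ 0.5311977  -0.15718419  0.1       ]
```

View pics/sidec.png

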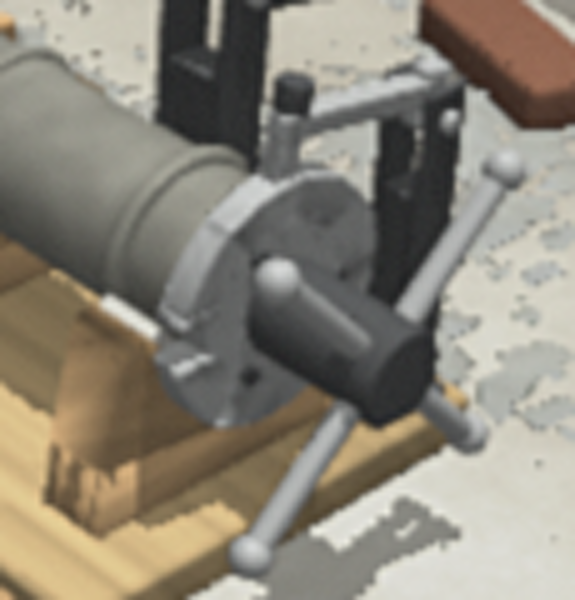

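The crop shows the notch at about (185,355), on the robot's side and level with the axis, so it is at about 180°. The bars are near 45, 135, 225 and 315°, so the head has to turn 90° over the top towards +x. I first move over on the robot's side with the gripper shut and turned to line up with the cradle.

>>> apply_moves([
  [0, 0.26, -0.6, 0.4, 0.33],
  [0, 0.26, -0.9, 0.1, 0.33],
  [0, 0.26, -0.9, 0, 0.32],
  [0, 0.26, -0.9, 0, 0],
  [0, 0.26, -0.9, 0, 0],
  [0, 0.26, -0.9, 0, 0],
  [0, 0.26, -0.9, 0, 0],
  [0, 0.26, -0.9, 0, 0],
  [0, 0.26, -0.9, 0, 0],
  [0, 0.26, -0.9, 0, 0],
  [0, 0.26, -0.9, 0, 0],
  [0, 0.26, -0.9, 0, 0],
], newtons=20)

```text
clock: 1.6
position: [0.3979, -0.0433, 0.2568]
ee_rot: [-0.23, 3.133, 0.001]
force: [0.7, 0.7, -1.1]
width: 0.005
gripper_force: 0.0
```

```bash
python3 - <<'E'
from h import *
s=observe();print(s["clock"],s["position"],s["force"],R.from_rotvec(s["ee_rot"]).as_matrix().round(3).tolist())
print(toc(s["position"]),"need cradle(60,-138)->",tow([60,-138,0])-s["position"])
z=np.load("side0.npz");Q=toc(cloud("side",z["d"]))
m=(abs(Q[...,1]+88)<20)&(Q[...,0]>-20)&(Q[...,0]<90)&(Q[...,2]>152)&(z["d"]>0)
q=Q[m];print("catch top",q[:,2].max(),[(x,q[abs(q[:,0]-x)<10][:,2].max().round()) for x in range(-10,90,20) if (abs(q[:,0]-x)<10).any()])
print("notch px for angles",{a:proj("side",tow([42*np.cos(np.radians(a)),-94,100+42*np.sin(np.radians(a))]))[0].round().tolist() for a in(170,180,190,200)})
E
```

```text
1.6 [ 0.39793432 -0.04333526  0.25681078] [ 0.74749773  0.69369425 -1.09864657] [[-0.989, -0.146, 0.0], [-0.146, 0.989, 0.0], [-0.001, 0.0, -1.0]]
[-114.9716543    -5.70402071  256.81077708] need cradle(60,-138)-> [ 0.19260433 -0.10498036 -0.25681078]
catch top 185.48728588083742 [(-10, np.float64(185.0)), (10, np.float64(185.0)), (30, np.float64(168.0)), (50, np.float64(165.0)), (70, np.float64(166.0))]
notch px for angles {170: [375.0, 295.0], 180: [375.0, 299.0], 190: [375.0, 303.0], 200: [375.0, 306.0]}
```

>>> apply_moves([
  [0, 0.8, -0.54, 0, 0],
  [0, 0.8, -0.5, 0, 0],
  [0, 0.8, -0.42, 0, 0],
  [0, 0.8, -0.29, 0, 0],
  [0, 0, 0, -0.4, 0],
  [0, 0, 0, -0.5, 0],
  [0, 0, 0, -0.4, 0],
  [0, 0, 0, 0, 0],
])

```text
clock: 2.6
position: [0.5885, -0.1461, 0.1769]
ee_rot: [0.229, -3.129, -0.001]
force: [-0.4, -0.7, 0.6]
width: 0.006
gripper_force: 0.0
```

```bash
cat >> h.py <<'E'
def bars(n="side",tag=None):
    p,d=imaging.get_image(n);Q=toc(cloud(n,d))
    r=np.hypot(Q[...,0],Q[...,2]-100)
    m=(abs(Q[...,1]+138)<9)&(r<95)&(r>50)&(Q[...,2]>12)&(d>0);q=Q[m]
    a=np.degrees(np.arctan2(q[:,2]-100,q[:,0]))
    h,e=np.histogram(a,72,(-180,180))
    print("bars",[(int(x),int(k)) for x,k in zip(e,h) if k>6])
    m=(abs(Q[...,1]+88)<14)&(abs(Q[...,0])<14)&(Q[...,2]>150)&(Q[...,2]<200)&(d>0)
    print("knob top z",np.percentile(Q[m][:,2],97) if m.sum() else None)
    if tag: cv2.imwrite(f"pics/{tag}.png",p[:,:,::-1])
def st():
    s=observe();print(s["clock"],toc(s["position"]).round(1),"F",s["force"].round(2),"Fcr",(s["force"]@RC).round(2))
E
python3 -c "
from h import *
st();bars('side','s1')"
```

```text
2.6 [  58.3 -135.5  176.9] F [-0.38 -0.66  0.61] Fcr [-0.48 -0.6   0.61]
bars [(-145, 67), (-140, 72), (-135, 9), (-55, 19), (-50, 29), (-45, 17), (40, 14), (45, 97), (50, 19), (55, 15), (60, 10), (130, 46), (135, 66), (140, 7)]
knob top z 183.97634495104535
```

>>> apply_moves([
  [0, 0.02, 0, -0.08, 0],
  [0, 0.02, 0, -0.08, 0],
  [0, 0, 0, -0.06, 0],
  [0, 0, 0, -0.06, 0],
  [0, 0, 0, -0.06, 0],
  [0, 0, 0, -0.06, 0],
  [0, 0, 0, -0.06, 0],
  [0, 0, 0, -0.06, 0],
  [0, 0, 0, -0.06, 0],
  [0, 0, 0, -0.06, 0],
])

```text
clock: 3.9
position: [0.5923, -0.1465, 0.1401]
ee_rot: [0.229, -3.133, -0.0]
force: [1.7, 0.4, 3.7]
width: 0.007
gripper_force: 1.6
```

```bash
python3 -c "
from h import *
st();bars('side','s2')"
```

```text
3.9 [  62.  -136.5  140.1] F [1.69 0.41 3.7 ] Fcr [1.73 0.15 3.7 ]
bars [(-165, 8), (-160, 120), (-155, 23), (-75, 24), (-70, 41), (-65, 11), (25, 62), (30, 22), (35, 9), (40, 31), (45, 47), (50, 58), (55, 46), (110, 14), (115, 67), (120, 45)]
knob top z 183.42975367835822
```

View pics/s2.png

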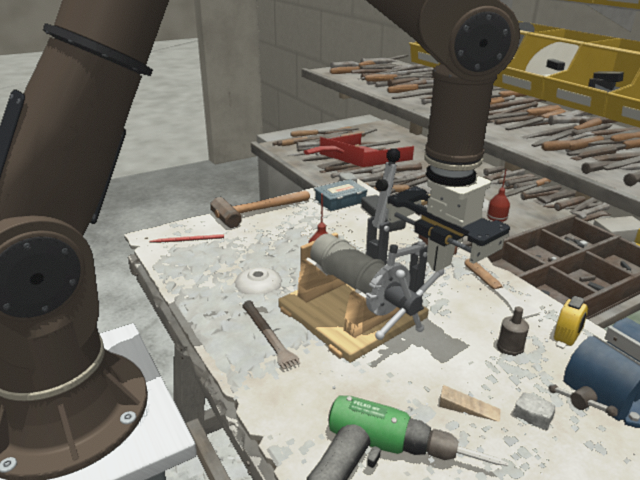

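The bars have turned about 19° and the next one is now at about 117°, with 3.7 N on the tool. The gripper is clear of the catch. I lift, go round to the robot's side of that bar and lower.

>>> apply_moves([
  [0, 0, 0, 0.5, 0],
  [0, 0, 0, 0.6, 0],
  [0, -0.55, -0.08, 0.05, 0],
  [0, -0.65, -0.1, 0, 0],
  [0, -0.6, -0.1, 0, 0],
  [0, -0.36, -0.06, 0, 0],
  [0, 0, 0, -0.4, 0],
  [0, 0, 0, -0.5, 0],
  [0, 0, 0, -0.15, 0],
  [0, 0, 0, 0, 0],
])

```text
clock: 5.2
position: [0.462, -0.167, 0.146]
ee_rot: [0.229, -3.131, -0.0]
force: [-0.5, -0.1, 0.2]
width: 0.005
gripper_force: 0.0
```

```bash
python3 -c "
from h import *
st();bars('side')"
```

```text
5.2 [ -69.9 -137.5  146. ] F [-0.46 -0.1   0.17] Fcr [-0.47 -0.03  0.17]
bars [(-165, 26), (-160, 107), (-155, 18), (-75, 30), (-70, 38), (-65, 10), (115, 35), (120, 26), (145, 7)]
knob top z None
```

>>> apply_moves([
  [0, 0.1, 0.015, 0, 0],
  [0, 0.1, 0.015, 0, 0],
  [0, 0.07, 0.01, 0, 0],
  [0, 0.07, 0.01, 0, 0],
  [0, 0.07, 0.01, 0, 0],
  [0, 0.07, 0.01, 0, 0],
  [0, 0.07, 0.01, 0, 0],
  [0, 0.07, 0.01, 0, 0],
  [0, 0.07, 0.01, 0, 0],
  [0, 0.07, 0.01, 0, 0],
  [0, 0.07, 0.01, 0, 0],
  [0, 0.07, 0.01, 0, 0],
])

```text
clock: 6.75
position: [0.517, -0.1592, 0.1464]
ee_rot: [-0.229, 3.133, -0.0]
force: [-2.5, -0.6, 0.8]
width: 0.007
gripper_force: 1.0
```

```bash
python3 -c "
from h import *
st();bars('side');bars('top')"
```

```text
6.75 [ -14.3 -137.9  146.4] F [-2.54 -0.61  0.8 ] Fcr [-2.6  -0.23  0.8 ]
bars [(-180, 11), (-100, 76), (-95, 25), (-5, 43), (0, 43), (105, 93), (110, 78), (115, 43), (170, 63), (175, 74)]
knob top z 177.54039168694615
bars [(-5, 24), (0, 60), (170, 75), (175, 16)]
knob top z 183.42687955192747
```

>>> apply_moves([
  [0, 0.07, 0.01, 0, 0],
  [0, 0.07, 0.01, 0, 0],
  [0, 0.07, 0.01, 0, 0],
  [0, 0.07, 0.01, 0, 0],
  [0, 0.06, 0.009, 0, 0],
  [0, 0.05, 0.008, 0, 0],
  [0, 0.05, 0.008, 0, 0],
])

```text
clock: 7.72
position: [0.5433, -0.1553, 0.1464]
ee_rot: [-0.229, 3.133, -0.0]
force: [-2.9, 0.6, -0.8]
width: 0.005
gripper_force: 1.4
```

```bash
python3 -c "
from h import *
st();bars('side');bars('top')"
```

```text
7.725 [  12.2 -137.9  146.4] F [-2.88  0.57 -0.83] Fcr [-2.76  0.98 -0.83]
bars [(-130, 53), (-125, 79), (-35, 28), (-30, 34), (85, 130), (90, 96), (145, 58), (150, 60)]
knob top z 183.92906683468166
bars [(-125, 41), (-30, 37), (-25, 8), (140, 30), (145, 59)]
knob top z None
```

>>> apply_moves([
  [0, 0.04, 0.006, 0, 0],
  [0, 0.04, 0.006, 0, 0],
  [0, 0.04, 0.006, 0, 0],
  [0, 0.03, 0.005, 0, 0],
])

```text
clock: 8.32
position: [0.5523, -0.1539, 0.1464]
ee_rot: [-0.229, 3.133, -0.0]
force: [-1.9, 0.4, -0.1]
width: 0.007
gripper_force: 1.2
```

```bash
python3 -c "
from h import *
st();bars('side')"
```

```text
8.325 [  21.4 -137.8  146.4] F [-1.86  0.41 -0.06] Fcr [-1.78  0.68 -0.06]
bars [(-140, 15), (-135, 101), (-130, 27), (-45, 27), (-40, 31), (50, 8), (75, 26), (80, 193), (135, 20), (140, 68), (145, 30)]
knob top z 183.62125469472852
```

>>> apply_moves([
  [0, 0.025, 0.004, 0, 0],
  [0, 0.025, 0.004, 0, 0],
  [0, 0.025, 0.004, 0, 0],
  [0, 0.02, 0.003, 0, 0],
  [0, 0, 0, 0, 0],
])

```text
clock: 9.0
position: [0.558, -0.153, 0.1464]
ee_rot: [-0.23, 3.133, -0.0]
force: [-2.4, -0.3, 0.5]
width: -0.0
gripper_force: 0.9
```

```bash
python3 -c "
from h import *
st();bars('side')"
```

```text
9.0 [  27.1 -137.8  146.4] F [-2.36 -0.29  0.54] Fcr [-2.37  0.06  0.54]
bars [(-140, 104), (-135, 37), (-50, 28), (-45, 30), (-40, 7), (45, 12), (50, 10), (70, 36), (75, 154), (80, 39), (130, 13), (135, 66), (140, 43)]
knob top z 171.6564305554212
```

The knob has dropped 12 mm, so the catch is in the notch, and the force is low at 2.4 N. I back off, lift clear and check.

>>> apply_moves([
  [0, -0.1, -0.015, 0, 0],
  [0, -0.2, -0.03, 0, 0],
  [0, 0, 0, 0.5, 0],
  [0, 0, 0, 0.9, 0],
  [0, 0, 0, 0.9, 0],
  [0, 0, 0, 0.9, 0],
])

```text
clock: 9.8
position: [0.5388, -0.1559, 0.3402]
ee_rot: [-0.228, 3.133, 0.001]
force: [1.5, -0.6, -0.9]
width: 0.004
gripper_force: 0.0
```

```bash
python3 - <<'E'
from h import *
st();bars('side','s3');bars('top')
p,d=imaging.get_image("side");Q=toc(cloud("side",d))
hm=(Q[...,2]>160)&(abs(Q[...,1]-18)<25)&(Q[...,0]>40)&(Q[...,0]<160)&(d>0)&(p.max(-1)<75)
q=Q[hm&(Q[...,2]>268)];print("ball",len(q),q.min(0),q.max(0),q.mean(0))
for n in("side","top"):
    z=np.load(n+"0.npz");W=cloud(n,z["d"]);m=(W[...,2]>.2)&(W[...,0]>.62)&(abs(W[...,1])<.35)&(z["d"]>0)
    print(n,m.sum(),[(x,int((m&(abs(W[...,0]-x)<.025)).sum()),W[m&(abs(W[...,0]-x)<.025)][:,2].min().round(2) if (m&(abs(W[...,0]-x)<.025)).any() else 0) for x in np.arange(.65,1.2,.05).round(2)])
cv2.imwrite("pics/s3c.png",cv2.resize(cv2.imread("pics/s3.png")[130:350,290:450],None,fx=2.5,fy=2.5))
E
```

```text
9.8 [   7.7 -137.9  340.2] F [ 1.47 -0.64 -0.88] Fcr [ 1.36 -0.85 -0.88]
bars [(-140, 108), (-135, 33), (-50, 28), (-45, 33), (-40, 7), (45, 40), (50, 90), (130, 12), (135, 66), (140, 43)]
knob top z 172.35979200650291
bars [(-140, 40), (-135, 22), (-45, 16), (-40, 41), (130, 59), (135, 29)]
knob top z 173.73667540378358
ball 169 [ 87.2648383    5.80840735 268.32678188] [109.1201844   26.36672166 296.51638543] [ 95.72210669  15.07746775 284.93947618]
side 12220 [(np.float64(0.65), 0, 0), (np.float64(0.7), 0, 0), (np.float64(0.75), 0, 0), (np.float64(0.8), 0, 0), (np.float64(0.85), 0, 0), (np.float64(0.9), 0, 0), (np.float64(0.95), 0, 0), (np.float64(1.0), 0, 0), (np.float64(1.05), 0, 0), (np.float64(1.1), 0, 0), (np.float64(1.15), 0, 0)]
top 5 [(np.float64(0.65), 0, 0), (np.float64(0.7), 0, 0), (np.float64(0.75), 0, 0), (np.float64(0.8), 0, 0), (np.float64(0.85), 0, 0), (np.float64(0.9), 0, 0), (np.float64(0.95), 0, 0), (np.float64(1.0), 0, 0), (np.float64(1.05), 0, 0), (np.float64(1.1), 0, 0), (np.float64(1.15), 0, 0)]
```

View pics/s3c.png

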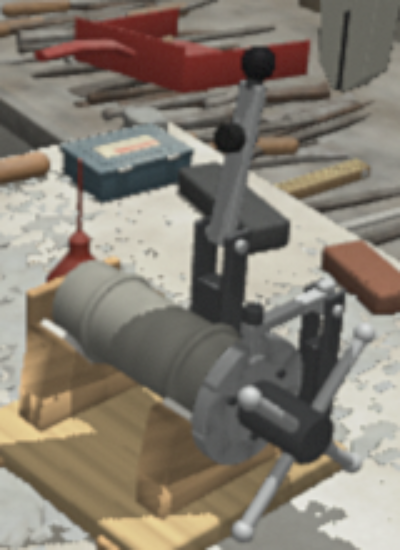

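The finger lies level in the notch (near (270,320) in the crop). The hold-down is near upright, leaning slightly back, with its ball at about cradle (98,18,285). I move behind the ball at height, then lower.

>>> apply_moves([
  [0, 0.6, 0.09, 0, 0],
  [0, 0.7, 0.1, 0, 0],
  [0, 0.7, 0.1, 0, 0],
  [0, 0.18, 0.3, 0, 0],
  [0, -0.12, 0.8, 0, 0],
  [0, -0.13, 0.85, 0, 0],
  [0, -0.11, 0.66, 0, 0],
  [0, 0, 0, -0.4, 0],
  [0, 0, 0, -0.6, 0],
  [0, 0, 0, -0.15, 0],
  [0, 0, 0, 0, 0],
])

```text
clock: 11.32
position: [0.6484, 0.0183, 0.2692]
ee_rot: [0.229, -3.132, -0.0]
force: [-0.2, -0.3, 0.2]
width: 0.0
gripper_force: 0.0
```

```bash
python3 -c "
from h import *
st()"
```

```text
11.325 [141.8  18.2 269.2] F [-0.21 -0.27  0.15] Fcr [-0.25 -0.24  0.15]
```

>>> apply_moves([
  [0, -0.17, -0.026, -0.03, 0],
  [0, -0.17, -0.026, -0.03, 0],
  [0, -0.17, -0.025, -0.07, 0],
  [0, -0.17, -0.025, -0.07, 0],
  [0, -0.15, -0.022, 0, 0],
  [0, -0.15, -0.022, 0, 0],
  [0, -0.14, -0.021, 0, 0],
  [0, -0.14, -0.021, 0, 0],
  [0, -0.21, -0.032, -0.08, 0],
  [0, -0.21, -0.032, -0.08, 0],
])

```text
clock: 12.58
position: [0.5474, 0.003, 0.2476]
ee_rot: [-0.229, 3.133, 0.0]
force: [1.7, 0.9, -0.8]
width: 0.005
gripper_force: 1.1
```

```bash
python3 -c "
from h import *
st()
bars('side','s4');im=cv2.imread('pics/s4.png')[80:340,280:480];cv2.imwrite('pics/s4c.png',cv2.resize(im,None,fx=2.2,fy=2.2))"
```

```text
12.575 [ 39.7  18.1 247.6] F [ 1.73  0.87 -0.77] Fcr [ 1.84  0.61 -0.77]
bars [(-140, 110), (-135, 36), (-50, 28), (-45, 31), (-40, 7), (45, 34), (50, 92), (130, 14), (135, 62), (140, 44)]
knob top z 172.06470710070815
```

View pics/s4c.png

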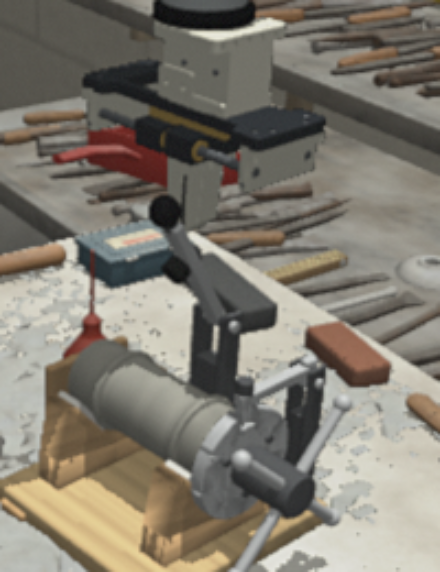

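The arm is at about 55°, with the finger just behind the ball (165,212 in the crop). I continue along the arc and slow down at the end.

>>> apply_moves([
  [0, -0.19, -0.028, -0.12, 0],
  [0, -0.19, -0.028, -0.13, 0],
  [0, -0.15, -0.022, -0.17, 0],
  [0, -0.13, -0.02, -0.18, 0],
  [0, -0.1, -0.015, -0.21, 0],
  [0, -0.1, -0.015, -0.21, 0],
  [0, -0.03, -0.005, -0.15, 0],
  [0, -0.03, -0.005, -0.15, 0],
  [0, 0, 0, -0.05, 0],
  [0, 0, 0, -0.05, 0],
  [0, 0, 0, 0, 0],
])

```text
clock: 14.0
position: [0.4932, -0.0051, 0.1625]
ee_rot: [-0.229, 3.133, -0.0]
force: [-1.3, 0.4, 0.2]
width: 0.005
gripper_force: 0.0
```

```bash
cat >> h.py <<'E'
def ball():
    p,d=imaging.get_image("side");Q=toc(cloud("side",d))
    m=(abs(Q[...,1]-18)<22)&(Q[...,0]>-85)&(Q[...,0]<-30)&(Q[...,2]>136)&(d>0)&(p.max(-1)<80);q=Q[m]
    print("ball",len(q),q.min(0).round(1),q.max(0).round(1),q.mean(0).round(1)) if len(q) else print("none")
E
python3 -c "
from h import *
st();ball()
bars('side')"
```

```text
14.0 [-15.1  18.  162.5] F [-1.31  0.4   0.24] Fcr [-1.24  0.59  0.24]
ball 2688 [-85.   -4.  145.7] [-30.3  40.  530.3] [-53.9  14.4 379.5]
bars [(-140, 98), (-135, 38), (-50, 27), (-45, 30), (-40, 7), (45, 28), (50, 99), (130, 13), (135, 64), (140, 42)]
knob top z 171.4680792281006
```

>>> apply_moves([
  [0, 0, 0, -0.03, 0],
  [0, 0, 0, -0.03, 0],
  [0, 0, 0, -0.02, 0],
  [0, 0, 0, 0, 0],
])

```text
clock: 14.6
position: [0.4932, -0.0051, 0.158]
ee_rot: [-0.229, 3.133, 0.0]
force: [-0.5, 0.7, 5.2]
width: 0.004
gripper_force: 2.3
```

>>> apply_moves([
  [0, 0, 0, -0.02, 0],
  [0, 0, 0, -0.02, 0],
  [0, 0, 0, 0, 0],
])

```text
clock: 14.98
position: [0.4933, -0.0051, 0.1574]
ee_rot: [-0.229, 3.132, 0.003]
force: [-10.0, 0.9, 33.7]
width: 0.004
gripper_force: 16.7
```

That is a firm stop at 34 N with the tip at the arm's level height, so the pad is on the stone. I lift clear and check.

>>> apply_moves([
  [0, 0, 0, 0.05, 0],
  [0, 0.05, 0, 0.2, 0],
  [0, 0, 0, 0.8, 0],
  [0, 0, 0, 0.9, 0],
  [0, 0, 0, 0.9, 0],
  [0, 0, 0, 0, 0],
])

```text
clock: 15.72
position: [0.4982, -0.0054, 0.3307]
ee_rot: [-0.228, 3.126, 0.001]
force: [0.0, -0.3, -0.2]
width: 0.004
gripper_force: 0.0
```

```bash
python3 - <<'E'
from h import *
st();bars('side','s5')
p,d=imaging.get_image("side");Q=toc(cloud("side",d))
m=(abs(Q[...,1]-18)<22)&(Q[...,0]>-72)&(Q[...,0]<-35)&(Q[...,2]>136)&(Q[...,2]<200)&(d>0)&(p.max(-1)<80);q=Q[m]
print("ball",len(q),q.min(0).round(1),q.max(0).round(1))
for x in(-30,-10,10,30,50,70):
    m=(abs(Q[...,1]-18)<9)&(abs(Q[...,0]-x)<8)&(Q[...,2]>140)&(Q[...,2]<200)&(d>0)
    print(x,np.median(Q[m][:,2]) if m.any() else None)
cv2.imwrite("pics/s5c.png",cv2.resize(p[190:350,220:450,::-1],None,fx=2.5,fy=2.5))
E
```

```text
15.725 [-10.2  17.  330.7] F [ 0.04 -0.31 -0.22] Fcr [-0.01 -0.31 -0.22]
bars [(-140, 104), (-135, 40), (-50, 27), (-45, 32), (-40, 7), (45, 36), (50, 93), (130, 12), (135, 66), (140, 42)]
knob top z 171.72757550041703
ball 182 [-70.8   6.1 139.7] [-39.6  27.4 164.5]
-30 156.0365857033588
-10 156.48019997216943
10 156.89371367660465
30 156.757321439299
50 157.2490689159475
70 158.20446369820286
```

View pics/s5c.png

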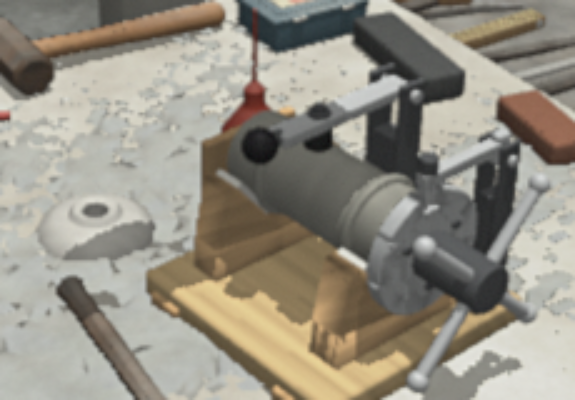

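The hold-down lies level with its pad on the stone: its top is at 156–158 mm along the whole arm, and the ball is at (262,145) in the crop. The catch is down in the notch at (428,175), and the bystanders in view (oil can, cup wheel, chisel) have not moved. I hand the job in.

```bash
python3 -c "
from cell import arm
print(arm.sign_off())"
```

```text
the job is handed in; nothing more can be done
None
```

The job is handed in at about 16 s of the 58 s: the catch dropped into the notch by itself, the hold-down pad lies on the stone, and the arm is clear; no verdict came back.

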